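# Change over the pad mould at a prosthetics bench

### The arm

A 6-joint arm with a two-finger parallel gripper is mounted at the origin on the work surface. World frame = base frame: x ahead of the robot, y to its left, z up, the work surface at z = 0. Lengths are in mm, angles in rad, forces in N, time in s.
With the tool pointing down it reaches from about 275 to 850 mm from the base axis. Payload 5.2 kg.
Tool frame: the origin (TCP) lies at the very end of the fingers, on their centre line; the grasp point (between the pads) lies r.grip_depth behind it (r.grip_depth is the distance from the TCP to the grasp point, in mm); z points along the fingers, y is the direction in which the jaws open and shut (so a half turn about z gives the same grasp; the last joint's range is limited). The gripper opens to 85 mm and grips with 20 to 120 N. Pads are 22 mm wide; open, the fingers measure 114 mm over their backs; the gripper's body (76 mm by 85 mm) begins 54 mm behind the grasp point. The pads swing forward as they close: fully open they stand 13 mm farther back than shut.
Start: joints at [1.081, 0.259, 1.535, -0, 1.348, -0.203], TCP at [155.564, 527.546, 206.51] pointing down, gripper open.
Joint ranges: [-3.14, 3.14], [-0.91, 2.08], [0.19, 2.58], [-1.22, 4.36], [0.22, 2.71], [-3.12, 3.12]. Speed limits (rad/s): [2.57, 2.57, 3.14, 3.14, 3.14, 3.14].

### API

Orientations are given as a rotation vector (axis times angle).
In Python, from station import r gives the robot as it stands. Calls block until the motion is done:
- r.move_ptp(position, orientation): joint-space move of the TCP to a pose.
- r.move_straight(position, rot=None, v=150, until_force=None): straight line of the TCP; rot=None keeps the orientation; v is the mean speed in mm/s. With until_force (N) it stops when the force on the tool has changed by that much, and returns True; else False.
- r.goto_joints(angles): joint-space move.
- r.open_gripper() and r.gripper_close(force=None): open the fingers fully, or close them until they stop; force is the grip in N (None keeps the last).
- r.dwell(seconds).
- r.inverse_kinematics(position, orientation): joint angles nearest the present ones, or None.
- r.get_image(name): name is "scene" or "top" or "wrist"; returns a dict with "pixels" (420x560x3 uint8, red, green, blue), "camera_matrix" (3x3 intrinsics, pixels), "dist" ([k1, k2, p1, p2, k3] as OpenCV has them; the pictures are not rectified), "rvec" (rotation vector, rad) and "tvec" (3), from world to camera coordinates, as OpenCV has them. Camera axes: x right, y down, z forward; pixel columns grow to the right and rows downward; lengths in mm; the calibration is good to about 2 mm. A picture is of the moment at which its call begins. There is no depth.
A pose or a line that the arm cannot do raises r.IKError and nothing moves.
- r.close_job(): hands the job in, once; it reports no verdict.
Readings, each from a call of its own:
- r.current_clock(): time.
- r.current_joint_pos(): joint angles.
- r.current_qvel(): joint speeds.
- r.current_joint_torque(): joint torques, N m.
- r.current_position(): TCP position.
- r.current_tcp_rot(): TCP orientation.
- r.current_force(): force on the tool from outside, world axes, zero at the start.
- r.current_wrist_torque(): the same for the moment, N m.
- r.current_opening(): opening from 0.0 (shut) to 1.0 (fully open).
Only numpy, scipy, OpenCV 4.12 (cv2) and the standard library are available. Lean on these libraries where they do the work, as an engineer would, in place of code of your own. Each camera call takes 0.05 s, during which the arm holds its last target.

### The job

First lift every cast pad out of the mould by its stem and put it in the blue tray. With the mould quite empty, press the red nozzle cap of the release-agent bottle all the way down and let it come up again. Then load every cream blank from the mat fully home, flat on the floor of a mould cavity of its own outline (one to a cavity), leaving the jar and the prosthetic foot where they are.

Things in the scene. Friction and masses are not known exactly. Their poses are not given: they have to be found in the camera images.
- mould: fixed aluminium mould plate, 180 x 180 mm, 26 mm high, with four open cavities 8 mm deep in its top: two round (53 mm diameter) (+x +y and -x -y corners) and two square (45 mm; +x -y and -x +y corners), sides parallel to the plate's, all centred 43 mm from the plate's mid-lines, with 2 mm lead-in chamfers; origin: centre of its underside on the table, z up, x and y along its sides
- bottle: fixed release-agent bottle, white with a green band, body 56 mm diameter, on a 90 x 90 x 8 mm steel foot, 140 mm high with its cap, standing just beyond the mould (away from the robot), spout towards it; origin: centre of its underside on the table
- nozzle (a joint): the bottle's red sprung nozzle cap, 32 mm diameter, slides straight down: 0 m = up (at rest), 0.008 m = fully down; the spring needs about 2 N to start and 8 N to go fully down, and lifts the cap again when let go
- nozzle_top (a point): centre of the flat top face of the red nozzle cap, 140 mm above the table when up; moves down with the cap
- tray: fixed blue open tray for finished pads, 220 x 220 mm outside, 24 mm high, walls and floor about 4 mm thick; origin: centre of its underside on the table
- mat: dark flat mat, 230 x 230 mm, 1 mm, printed on the table (no step), on which the blanks stand at the start; origin: its centre on the table
- cavity_round_a (a point): centre of the floor of a round cavity of the mould (53 mm diameter), 18 mm above the table, 8 mm below the mould's top face; axes as the mould's
- cavity_round_b (a point): centre of the floor of a round cavity of the mould (53 mm diameter), 18 mm above the table, 8 mm below the mould's top face; axes as the mould's
- cavity_square_a (a point): centre of the floor of a square cavity of the mould (45 mm square, sides parallel to the mould plate), 18 mm above the table, 8 mm below the mould's top face; axes as the mould's
- cavity_square_b (a point): centre of the floor of a square cavity of the mould (45 mm square, sides parallel to the mould plate), 18 mm above the table, 8 mm below the mould's top face; axes as the mould's
- pad_round_a: skin-coloured cast pad: a round base of 50 mm diameter, 9 mm thick, narrowing to 32 mm at 14 mm height, with a round stem of 22 mm diameter on top from there up to 38 mm; about 50 g; origin: centre of the base's underside, z along the stem; at the start it sits in the round cavity cavity_round_a, stem up, or is absent
- pad_round_b: skin-coloured cast pad: a round base of 50 mm diameter, 9 mm thick, narrowing to 32 mm at 14 mm height, with a round stem of 22 mm diameter on top from there up to 38 mm; about 50 g; origin: centre of the base's underside, z along the stem; at the start it sits in the round cavity cavity_round_b, stem up, or is absent
- pad_square_a: skin-coloured cast pad: a square base of 42 mm, 9 mm thick, narrowing to 32 mm at 14 mm height, with a round stem of 22 mm diameter on top from there up to 38 mm; about 50 g; origin: centre of the base's underside, z along the stem; at the start it sits in the square cavity cavity_square_a, stem up, or is absent
- pad_square_b: skin-coloured cast pad: a square base of 42 mm, 9 mm thick, narrowing to 32 mm at 14 mm height, with a round stem of 22 mm diameter on top from there up to 38 mm; about 50 g; origin: centre of the base's underside, z along the stem; at the start it sits in the square cavity cavity_square_b, stem up, or is absent
- blank_round_a: cream-coloured round blank, 50 mm diameter, 20 mm thick, about 50 g; stands on the mat at the start, or is absent; fits either round cavity, where its upper 12 mm stay above the mould; origin: centre of its underside
- blank_round_b: cream-coloured round blank, 50 mm diameter, 20 mm thick, about 50 g; stands on the mat at the start, or is absent; fits either round cavity, where its upper 12 mm stay above the mould; origin: centre of its underside
- blank_square_a: cream-coloured square blank, 42 x 42 mm, 20 mm thick, about 50 g; stands on the mat at the start, or is absent; fits either square cavity, where its upper 12 mm stay above the mould; origin: centre of its underside
- blank_square_b: cream-coloured square blank, 42 x 42 mm, 20 mm thick, about 50 g; stands on the mat at the start, or is absent; fits either square cavity, where its upper 12 mm stay above the mould; origin: centre of its underside
- jar: bystander: jar with yellow cap, 64 mm diameter, 85 mm high; origin: centre of its underside
- foot: bystander: skin-coloured prosthetic foot, 62 mm wide, 235 mm long, 135 mm high, standing on the table; origin: centre of its underside
There are look-alikes about, which are no part of the job. What is shaped like the pad_round_a but yellow is not meant.

How it is judged:
By the outcome, as a careful person would: the job done as asked, in the order asked, and still so for the second after the job is handed in, with the robot touching nothing.
Of pad_round_a, pad_round_b, pad_square_a, pad_square_b only 3 to 4 are there at a start; the rules pass over those that are not, and their reading is None.
Of blank_round_a, blank_round_b, blank_square_a, blank_square_b only 3 to 4 are there at a start; the rules pass over those that are not, and their reading is None.
At some moment in a run one of blank_round_a, blank_round_b, blank_square_a, blank_square_b may be knocked a few centimetres aside while the robot is not near it.
Once in a run the grip may slacken for a moment while it holds something.
It also fails if it takes over 210 s, if anything falls off the work surface, if the arm or the gripper's body presses on something with over 40 N, if the wrist force passes 120 N, or if a joint passes its speed limit or range.

## Working session

There is one attempt and no reset: what is moved stays moved. The work goes in short steps, each a Python script; the robot and the scene stay as the last script left them, time stands still between calls to the robot, and variables do not carry over. Pictures are saved under pics/ and viewed, and the job is handed in when it is done.

```bash
ls; mkdir -p pics
python3 - <<'E'
from station import r
import cv2
for n in ["scene","top","wrist"]:
    im=r.get_image(n); cv2.imwrite(f"pics/{n}0.png",im["pixels"][:,:,::-1])
    print(n,im["camera_matrix"].tolist(),im["dist"],im["rvec"],im["tvec"])
print(r.current_clock(),r.grip_depth,r.current_tcp_rot(),r.current_opening())
E
```

```text
pics
scene [[418.86845391941813, 0.0, 279.5148166675419], [0.0, 418.86845391941813, 199.04428712795357], [0.0, 0.0, 1.0]] [0.03182038 0.         0.         0.         0.        ] [ 2.182944    0.85305121 -0.35833438] [-462.69893944 -201.83762339 1421.06541622]
top [[450.6701154215533, 0.0, 280.3319268167298], [0.0, 450.6701154215533, 209.88007651540536], [0.0, 0.0, 1.0]] [-0.12516714  0.          0.          0.          0.        ] [ 2.08867273 -2.15159808  0.20842693] [  34.78702344  661.57458078 1193.44778965]
wrist [[323.89943056478245, 0.0, 278.2318321257606], [0.0, 323.89943056478245, 207.493115160963], [0.0, 0.0, 1.0]] [-0.00221401  0.          0.          0.          0.        ] [-2.29079557 -1.71513564 -0.28256698] [-548.30677826  -44.17846294  382.8048431 ]
0.15 18.700000000000003 [-4.48954562e-01 -3.10883261e+00  2.03655275e-03] 0.9993121573485297
```

View pics/scene0.png

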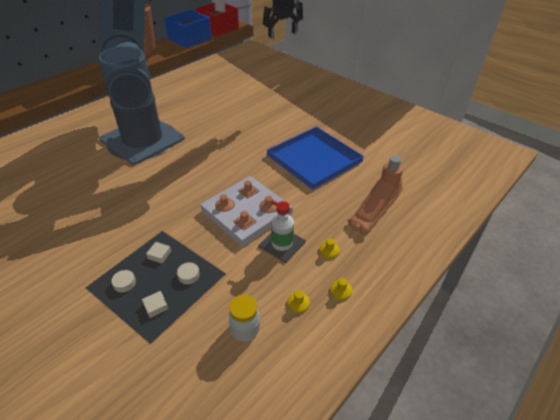

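View pics/top0.png

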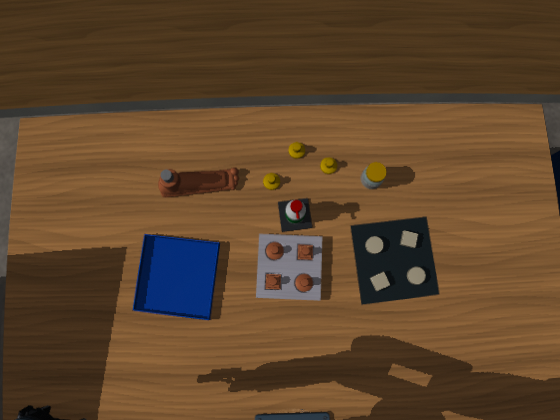

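View pics/wrist0.png

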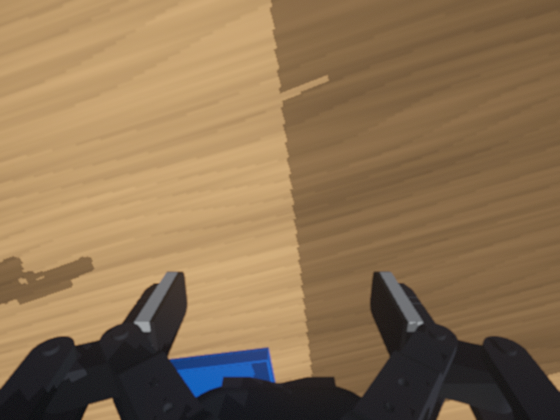

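The top view shows four skin pads in the mould at about (274,251), (305,252), (273,282) and (304,283). Four cream blanks are on the mat at (375,245), (409,239), (380,281) and (416,275).
- **Mistakable for pads:** the yellow stemmed pieces at (297,150), (329,165) and (272,181), and the skin-coloured foot at (195,181). I choose the skin-coloured pieces in the grey plate.
- **Mistakable for the red cap:** the red boxes in the background of the scene view. The nozzle is at (296,206).

```bash
cat > h.py <<'E'
from station import r
import numpy as np, cv2
from scipy.spatial.transform import Rotation as R
def cam(im):
    Rm=cv2.Rodrigues(np.array(im["rvec"],float))[0]; t=np.array(im["tvec"],float).ravel()
    return np.array(im["camera_matrix"]),np.array(im["dist"],float),Rm,t
def p2w(im,px,z):
    K,d,Rm,t=cam(im)
    u=cv2.undistortPoints(np.array(px,float).reshape(-1,1,2),K,d).reshape(-1,2)
    D=np.c_[u,np.ones(len(u))]@Rm; C=-Rm.T@t
    return C+D*((z-C[2])/D[:,2])[:,None]
def w2p(im,P):
    K,d,Rm,t=cam(im)
    return cv2.projectPoints(np.array(P,float).reshape(-1,1,3),np.array(im["rvec"],float),t,K,d)[0].reshape(-1,2)
def blobs(mask,amin):
    mask=cv2.morphologyEx(mask.astype(np.uint8),cv2.MORPH_OPEN,np.ones((2,2),np.uint8)) if amin>30 else mask.astype(np.uint8)
    cs,_=cv2.findContours(mask,cv2.RETR_EXTERNAL,cv2.CHAIN_APPROX_NONE)
    return [c for c in cs if cv2.contourArea(c)>amin]
def save(im,n,crop=None,s=1):
    a=np.ascontiguousarray(im["pixels"][:,:,::-1])
    if crop: x0,y0,x1,y1=crop; a=a[y0:y1,x0:x1]
    cv2.imwrite(f"pics/{n}.png",cv2.resize(a,None,fx=s,fy=s,interpolation=cv2.INTER_NEAREST))
def rot(phi): # tool down; jaw axis y at world angle phi (mod pi)
    y=np.array([np.cos(phi),np.sin(phi),0]); z=np.array([0,0,-1.]); x=np.cross(y,z)
    return R.from_matrix(np.c_[x,y,z]).as_rotvec()
E
python3 - <<'E'
from h import *
im=r.get_image("top"); save(im,"topc",(120,130,450,330),2.4)
hsv=cv2.cvtColor(im["pixels"],cv2.COLOR_RGB2HSV)
H,S,V=[hsv[...,i].astype(int) for i in range(3)]
reg=np.zeros(H.shape,bool); reg[225:320,340:450]=1
cream=reg&(V>130)&(S<110)
# on mat: mask by mat contour
mat=reg&(V<75)
mc=max(blobs(mat,500),key=cv2.contourArea); hull=cv2.convexHull(mc)
print("mat",p2w(im,cv2.boxPoints(cv2.minAreaRect(hull)),0).round(1).tolist())
mm=np.zeros(H.shape,np.uint8); cv2.fillConvexPoly(mm,hull,1)
for c in blobs((mm>0)&(V>110),60):
    m=cv2.moments(c); print("blank px",m['m10']/m['m00'],m['m01']/m['m00'],cv2.contourArea(c),p2w(im,[[m['m10']/m['m00'],m['m01']/m['m00']]],20)[0].round(1), cv2.minAreaRect(c))
reg[:]=0; reg[220:315,245:335]=1
g=reg&(S<60)&(V>90)
c=cv2.convexHull(max(blobs(g,500),key=cv2.contourArea)); q=cv2.boxPoints(cv2.minAreaRect(c))
Q=p2w(im,q,26); print("mould",Q.round(1).tolist(),Q.mean(0),[np.linalg.norm(Q[i]-Q[i-1]).round(1) for i in range(4)])
reg[:]=0; reg[225:330,120:230]=1
b=reg&(H>95)&(H<135)&(S>150)
c=cv2.convexHull(max(blobs(b,500),key=cv2.contourArea)); q=cv2.approxPolyDP(c,6,True).reshape(-1,2)
Q=p2w(im,q,24); print("tray",Q.round(1).tolist(),Q.mean(0))
red=((H<6)|(H>174))&(S>200)&(V>120)
for c in blobs(red,10):
    m=cv2.moments(c); print("red",m['m10']/m['m00'],m['m01']/m['m00'],cv2.contourArea(c),p2w(im,[[m['m10']/m['m00'],m['m01']/m['m00']]],140)[0].round(1))
E
```

```text
mat [[620.4, -190.5, 0.0], [644.8, -426.0, 0.0], [410.8, -438.3, 0.0], [390.6, -209.0, 0.0]]
blank px 380.62034514078107 281.96821071752953 183.5 [ 454.8 -262.5   20. ] ((380.8000793457031, 282.1000671386719), (14.310833930969238, 14.758047103881836), 63.43495178222656)
blank px 416.74110032362455 276.32847896440126 206.0 [ 466.6 -367.9   20. ] ((417.00006103515625, 276.5000305175781), (16.26345443725586, 16.26345443725586), 45.0)
blank px 375.0631313131313 245.51767676767676 198.0 [ 559.  -253.3   20. ] ((375.0, 245.5), (15.0, 16.0), 90.0)
blank px 409.76878612716763 239.46531791907515 173.0 [ 573.  -355.8   20. ] ((409.8077087402344, 239.4615478515625), (14.31647777557373, 13.924245834350586), 11.309932708740234)
mould [[421.3, 88.5, 26.0], [601.5, 76.4, 26.0], [587.6, -106.7, 26.0], [407.8, -90.4, 26.0]] [504.57489596  -8.06495586  26.        ] [np.float64(179.4), np.float64(180.6), np.float64(183.6), np.float64(180.6)]
tray [[607.9, 404.6, 24.0], [576.3, 189.7, 24.0], [364.3, 219.6, 24.0], [395.2, 435.5, 24.0]] [485.95002031 312.33076185  24.        ]
```

View pics/topc.png

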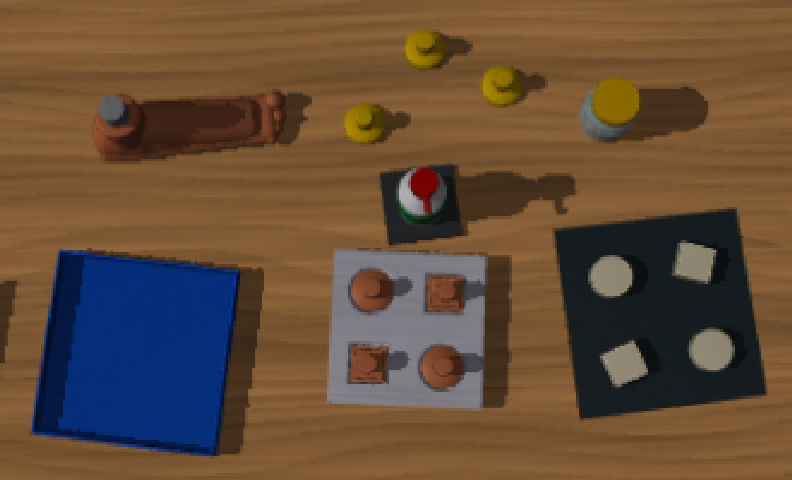

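The crop shows brown-skin stemmed pads in the grey plate, with the three yellow ones outside it, so the choice stands. The plate outline measures 180–184 mm on each side. Next come wrist views for accuracy.

Run:
```python
from h import *
im=r.get_image("wrist"); K,d,Rm,t=cam(im)
T=R.from_rotvec(r.current_tcp_rot()).as_matrix(); p=np.array(r.current_position())
C=-Rm.T@t
print("cam in tool",T.T@(C-p),"axis in tool",T.T@Rm[2], "xaxis", T.T@Rm[0], "tooly",T[:,1])
for phi in (np.pi/2,-np.pi/2,0):
  for pos in ([504,-8,380],[440,-8,380],[450,-8,330]):
    q=r.inverse_kinematics(pos,rot(phi)); print(phi,pos,None if q is None else np.round(q,2), rot(phi))
```

```text
cam in tool [  82.8338795    -0.44827642 -168.90492381] axis in tool [-0.32480518 -0.00124771  0.94578012] xaxis [7.83346390e-04 9.99998432e-01 1.58825716e-03] tooly [ 2.82814335e-01  9.59174283e-01 -8.64695950e-04]
1.5707963267948966 [504, -8, 380] [-0.24  0.12  1.3   0.    1.73 -1.81] [9.61835347e-17 3.14159265e+00 0.00000000e+00]
1.5707963267948966 [440, -8, 380] [-0.27 -0.01  1.43  0.    1.72 -1.84] [9.61835347e-17 3.14159265e+00 0.00000000e+00]
1.5707963267948966 [450, -8, 330] [-0.27  0.02  1.52  0.    1.6  -1.84] [9.61835347e-17 3.14159265e+00 0.00000000e+00]
-1.5707963267948966 [504, -8, 380] [-0.24  0.12  1.3  -0.    1.73  1.33] [3.14159265e+00 9.61835347e-17 0.00000000e+00]
-1.5707963267948966 [440, -8, 380] [-0.27 -0.01  1.43 -0.    1.72  1.3 ] [3.14159265e+00 9.61835347e-17 0.00000000e+00]
-1.5707963267948966 [450, -8, 330] [-0.27  0.02  1.52 -0.    1.6   1.3 ] [3.14159265e+00 9.61835347e-17 0.00000000e+00]
0 [504, -8, 380] [-0.24  0.12  1.3  -0.    1.73 -0.24] [2.22144147 2.22144147 0.        ]
0 [440, -8, 380] [-0.27 -0.01  1.43 -0.    1.72 -0.27] [2.22144147 2.22144147 0.        ]
0 [450, -8, 330] [-0.27  0.02  1.52 -0.    1.6  -0.27] [2.22144147 2.22144147 0.        ]
```

Run:
```python
from h import *
import pickle
ph=-np.pi/2
r.move_ptp([485,-8,290],rot(ph)); im=r.get_image("wrist"); save(im,"w_mould1"); pickle.dump(im,open("w_mould1.pkl","wb"))
r.move_ptp([490,-305,290],rot(ph)); im=r.get_image("wrist"); save(im,"w_mat1"); pickle.dump(im,open("w_mat1.pkl","wb"))
print(r.current_clock())
```

```text
3.7583
```

View pics/w_mould1.png

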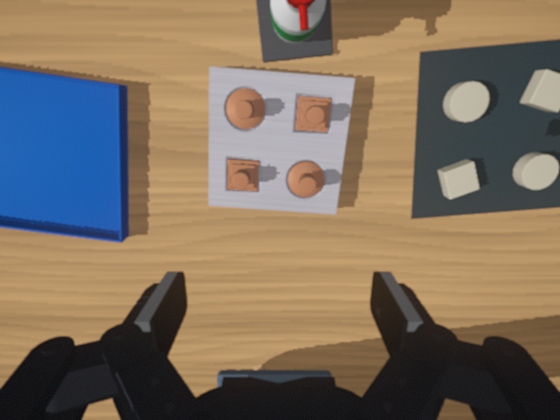

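View pics/w_mat1.png

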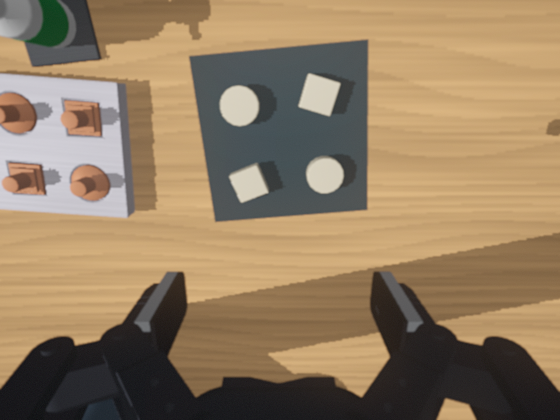

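Wrist view 1 shows the mould with four pads, plate corners at about (209,67), (355,76), (336,213) and (208,207). Wrist view 2 shows four blanks on the mat at (239,105), (320,95), (249,183) and (325,175).

```bash
cat >> h.py <<'E'
def hsvc(im):
    h=cv2.cvtColor(im["pixels"],cv2.COLOR_RGB2HSV); return [h[...,i].astype(int) for i in range(3)]
def cen(c):
    m=cv2.moments(c); return [m['m10']/m['m00'],m['m01']/m['m00']]
def blanks(im,zc=20,Vmin=120,Smax=85,amin=300,ymax=265,verbose=False):
    """cream tops: returns world contour points at z=20, centroid, kind, jaw angle"""
    H,S,V=hsvc(im)
    m=(S<Smax)&(V>Vmin)&(H>10)&(H<40); m[ymax:]=0
    out=[]
    for c in blobs(m,amin):
        P=p2w(im,c.reshape(-1,2),zc)[:,:2].astype(np.float32)
        out.append((cen(c),P))
    return out
E
python3 - <<'E'
from h import *
import pickle
im=pickle.load(open("w_mould1.pkl","rb")); H,S,V=hsvc(im)
for p in [(220,140),(280,140),(275,107),(150,240),(243,105),(440,150),(462,100),(475,185)]: print(p,H[p[1],p[0]],S[p[1],p[0]],V[p[1],p[0]])
m=(S<60)&(V>100); m[:, :180]=0; m[:,380:]=0; m[:58]=0; m[240:]=0
c=cv2.convexHull(max(blobs(m,2000),key=cv2.contourArea)); q=cv2.approxPolyDP(c,6,True).reshape(-1,2)
print(q.tolist()); Q=p2w(im,q,26); print(Q.round(1).tolist(),Q.mean(0).round(1))
Wc=p2w(im,c.reshape(-1,2),26)[:,:2].astype(np.float32); print("rect",cv2.minAreaRect(Wc))
# pads
m=(H<15)&(S>110)&(V>60); m[:, :215]=0; m[:,345:]=0; m[:70]=0; m[210:]=0
for c in blobs(m,200): print("pad",cen(c),cv2.contourArea(c),p2w(im,[cen(c)],32)[0].round(1))
red=((H<6)|(H>174))&(S>200)&(V>100); red[60:]=0
for c in blobs(red,30): print("red",cen(c),cv2.contourArea(c))
im2=pickle.load(open("w_mat1.pkl","rb"))
for nm,i in (("mould",im),("mat",im2)):
  for c,P in blanks(i): print(nm,np.round(c,1),cv2.minAreaRect(P),cv2.contourArea(P))
t=r.get_image("top"); H,S,V=hsvc(t)
print(H[203,296],S[203,296],V[203,296])
red=((H<8)|(H>172))&(S>180)&(V>90); red[230:]=0;red[:190]=0;red[:,:280]=0;red[:,320:]=0
ys,xs=np.nonzero(red); print(list(zip(xs,ys)))
E
```

```text
(220, 140) 130 8 188
(280, 140) 137 10 187
(275, 107) 135 12 131
(150, 240) 17 111 183
(243, 105) 11 118 183
(440, 150) 97 32 71
(462, 100) 21 32 192
(475, 185) 21 32 191
[[211, 67], [356, 80], [336, 215], [209, 205]]
[[603.3, 74.5, 26.0], [588.8, -105.1, 26.0], [409.6, -91.0, 26.0], [424.2, 88.9, 26.0]] [506.5  -8.2  26. ]
rect ((506.53887939453125, -8.083869934082031), (182.8191680908203, 182.8657989501953), 85.94735717773438)
pad [306.8676122931442, 179.6595744680851] 846.0 [462.7 -47.3  32. ]
pad [243.03078896728672, 175.48663673294845] 779.5 [468.3  38.9  32. ]
pad [313.52794249775377, 114.42102425876011] 927.5 [547.7 -53.1  32. ]
pad [246.71659251936066, 109.01268742791234] 1011.5 [554.1  31.5  32. ]
red [301.4928366762178, 10.6341929321872] 174.5
mould [459.5 180.2] ((458.93408203125, -261.106689453125), (49.07436752319336, 49.654579162597656), 22.229543685913086) 2230.381445161067
mould [536.7 171.8] ((470.1554870605469, -365.6579895019531), (49.43367385864258, 63.892757415771484), 0.1590225100517273) 2491.5566339320503
mould [467.  102.2] ((562.6236572265625, -251.5689239501
[... 3706 characters left out ...]
.int64(298), np.int64(209)), (np.int64(299), np.int64(209)), (np.int64(292), np.int64(210)), (np.int64(293), np.int64(210)), (np.int64(294), np.int64(210)), (np.int64(295), np.int64(210)), (np.int64(296), np.int64(210)), (np.int64(297), np.int64(210)), (np.int64(298), np.int64(210)), (np.int64(295), np.int64(211)), (np.int64(296), np.int64(211)), (np.int64(297), np.int64(211)), (np.int64(296), np.int64(212)), (np.int64(297), np.int64(212)), (np.int64(296), np.int64(213)), (np.int64(297), np.int64(213)), (np.int64(297), np.int64(214)), (np.int64(297), np.int64(215)), (np.int64(297), np.int64(216)), (np.int64(298), np.int64(216)), (np.int64(297), np.int64(217)), (np.int64(298), np.int64(217))]
```

```bash
cat >> h.py <<'E'
MC=np.array([506.5,-8.1]); YAW=np.deg2rad(-4.4)
TC=np.array([486.0,312.3]); TYAW=np.deg2rad(-8.1)
def fr(c,yaw,o):
    k,s=np.cos(yaw),np.sin(yaw); return c+np.array([[k,-s],[s,k]])@np.array(o,float)
CAV={'ra':(43,43),'rb':(-43,-43),'sa':(43,-43),'sb':(-43,43)}
def padmove(cav,slot,force=60,ztcp=35):
    phi=np.pi/2+YAW; p=fr(MC,YAW,CAV[cav]); o=rot(phi)
    r.open_gripper()
    r.move_ptp([*p,130],o); r.move_straight([*p,ztcp],v=150)
    f0=np.array(r.current_force()); r.gripper_close(force); o1=r.current_opening()
    r.move_straight([*p,ztcp+12],v=60); fm=np.array(r.current_force())-f0; r.move_straight([*p,110],v=200); o2=r.current_opening()
    t=fr(TC,TYAW,slot); r.move_ptp([*t,110],rot(np.pi/2+TYAW)); o3=r.current_opening()
    im=r.get_image("wrist"); save(im,f"held_{cav}_{int(r.current_clock())}")
    print(cav,"openings",np.round([o1,o2,o3],3),"df",fm.round(1),"t",r.current_clock())
    return o3
def release(slot,z=23):
    t=fr(TC,TYAW,slot); r.move_straight([*t,z],v=120); r.open_gripper(); r.move_straight([*t,110],v=250)
E
python3 - <<'E'
from h import *
t=r.get_image("top")
print("cap",p2w(t,[[296,204.8]],140))
print([p2w(t,[p],0)[0].round(0).tolist() for p in [(376,175),(200,181)]])
padmove('sb',(-44,44))
E
ls pics
```

```text
cap [[659.83067256 -26.022089   140.        ]]
[[773.0, -275.0, 0.0], [770.0, 252.0, 0.0]]
sb openings [-0.002 -0.004  0.001] df [ 0.7 -0.7 -0.1] t 9.8417
held_sb_9.png
scene0.png
top0.png
topc.png
w_mat1.png
w_mould1.png
wrist0.png
```

Run:
```python
from h import *
save(r.get_image("top"),"top1",(120,130,450,330),2.4); save(r.get_image("scene"),"scene1",(180,100,400,280),3)
```

```text
(no output)
```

View pics/held_sb_9.png

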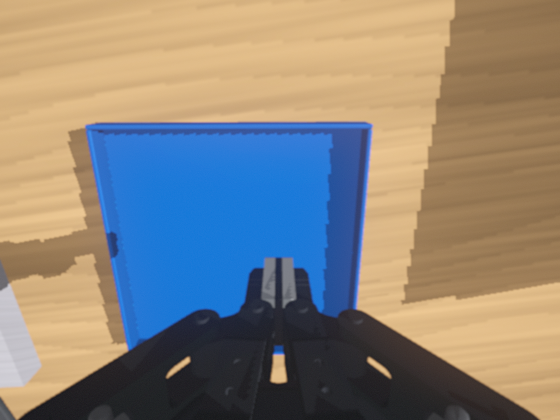

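View pics/top1.png

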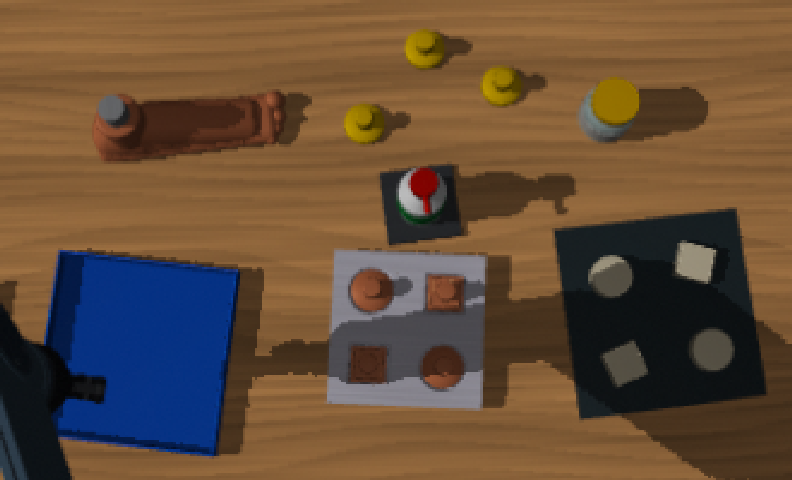

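View pics/scene1.png

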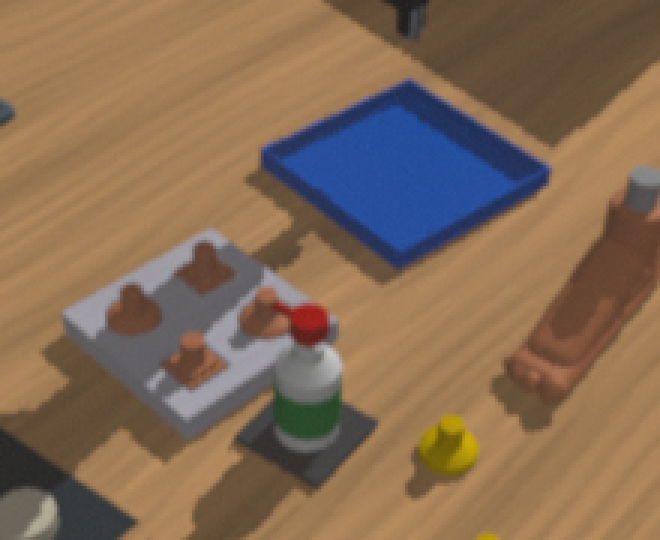

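The grip closed on nothing: opening is 0, and the pad is still seated at top-crop (368,364) with nothing disturbed. I'll repeat it with diagnostics before closing.

Run:
```python
from h import *
print(r.current_position(), p2w(r.get_image("top"),[[162,292]],110))
r.open_gripper(); print(r.current_opening())
p=fr(MC,YAW,CAV['sb']); r.move_ptp([*p,130],rot(np.pi/2+YAW)); print(p,r.current_position()); save(r.get_image("wrist"),"d1")
r.move_straight([*p,50],v=150); print(r.current_position(),r.current_opening()); save(r.get_image("wrist"),"d2"); save(r.get_image("scene"),"d3",(180,100,400,280),3)
```

```text
[449.33522702 360.73647098 109.99145496] [[442.69392439 332.82658454 110.        ]]
1.0007410406084039
[466.92564986  38.07218656] [467.10864709  38.70699854 130.06222217]
[467.40234081  38.43939357  50.34829148] 0.9949781031051025
```

View pics/d1.png

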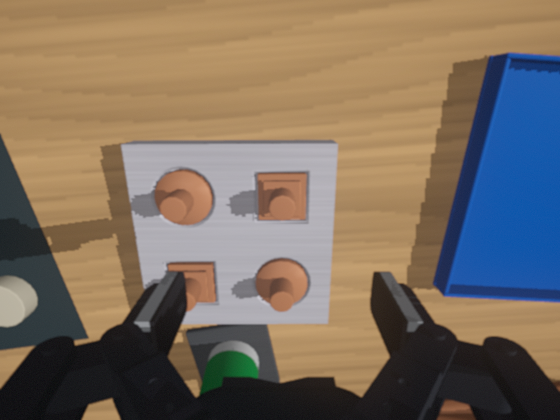

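View pics/d2.png

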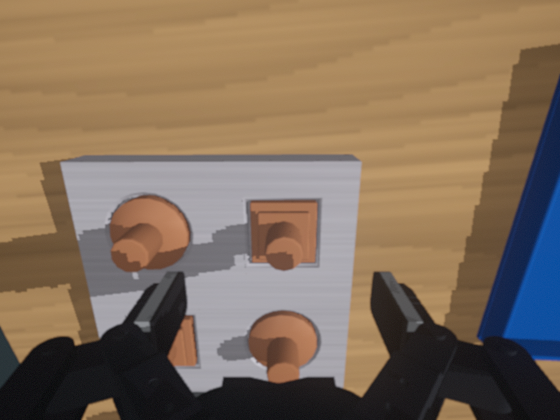

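View pics/d3.png

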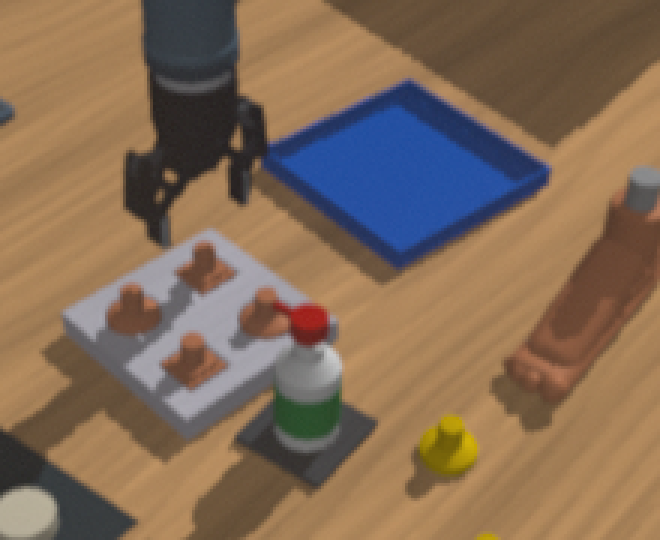

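The hand visibly misses the stem in d3, so the TCP and the camera frames disagree. I'll triangulate the shut fingertip from the views to find the offset.

Run:
```python
from h import *
r.move_straight([467,38,200],v=250); r.gripper_close(20)
p=r.current_position(); print(p,r.current_joint_pos())
for n in ("scene","top","wrist"):
    im=r.get_image(n); q=w2p(im,[p,[p[0],p[1],p[2]+40],[p[0],p[1],p[2]-200]]); print(n,q.round(1).tolist())
    a=im["pixels"][:,:,::-1].copy()
    for k,u in enumerate(q[:2]): cv2.circle(a,tuple(int(v) for v in u.round()),2,[(0,255,0),(255,0,255)][k],-1)
    x0,y0=[int(v) for v in np.clip(q[0]-[90,70],0,[380,280])]
    cv2.imwrite(f"pics/tri_{n}.png",cv2.resize(a[y0:y0+140,x0:x0+180],None,fx=4,fy=4,interpolation=0)); print(x0,y0)
```

```text
[466.99330528  37.99579466 200.02857051] [-1.57546059e-01  1.15604335e-01  1.72997503e+00 -1.58910196e-05
  1.29596183e+00 -1.65152995e+00]
scene [[244.5, 140.3], [243.8, 127.0], [247.7, 197.6]]
154 70
top [[273.2, 278.5], [272.9, 277.8], [274.4, 281.5]]
183 208
wrist [[279.5, 248.3], [279.7, 287.0], [279.1, 171.8]]
189 178
```

View pics/tri_scene.png

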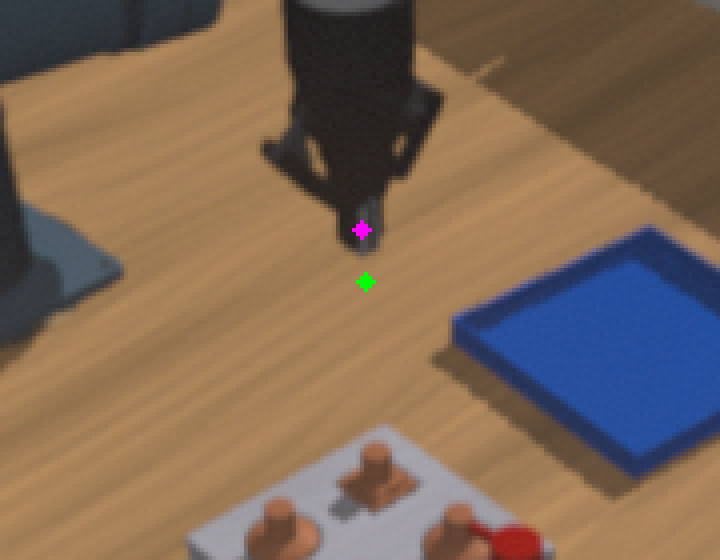

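View pics/tri_top.png

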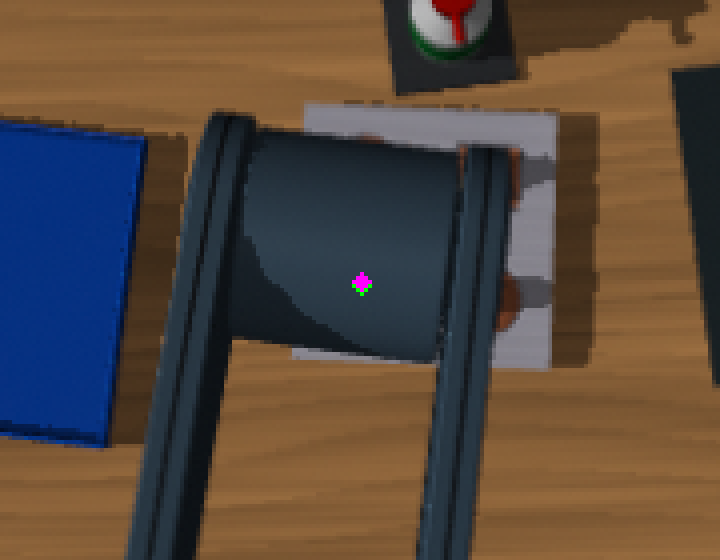

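View pics/tri_wrist.png

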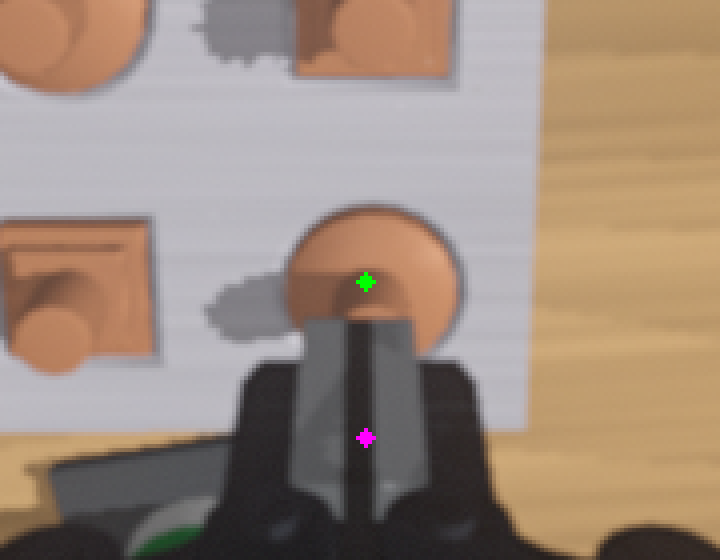

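The visible fingertip sits about 23–30 mm above the reported TCP, which explains the miss. I'll measure it by touching the bare plate centre (z=26) gently with shut fingers.

Run:
```python
from h import *
ph=np.pi/2+YAW
r.move_ptp([*MC,110],rot(ph)); r.move_straight([*MC,40],v=150)
hit=r.move_straight([*MC,-12],v=20,until_force=4); print(hit,r.current_position(),r.current_force())
r.move_straight([*MC,110],v=200); print(r.current_clock())
```

```text
True [506.47719473  -8.08581953   1.28735934] [-0.17072641 -0.0326511   4.76921155]
18.0833
```

Contact was at reported z=1.3 on the 26 mm plate, so the real tips are about 24.5 mm behind the reported TCP. I'll apply that offset in the helpers and retry the pad.

```bash
cat >> h.py <<'E'
OFF=24.5  # tip_z = tcp_z + OFF (measured by touch)
def P3(p,tip): return [float(p[0]),float(p[1]),float(tip-OFF)]
def padpick(cav,slot,force=60,tip=35,off=(0,0)):
    phi=np.pi/2+YAW; p=fr(MC,YAW,CAV[cav])+np.array(off); o=rot(phi)
    r.open_gripper()
    r.move_ptp(P3(p,130),o); r.move_straight(P3(p,tip),v=150)
    r.gripper_close(force); o1=r.current_opening(); f0=np.array(r.current_force())
    r.move_straight(P3(p,tip+14),v=60); fm=np.array(r.current_force())-f0; r.move_straight(P3(p,105),v=200); o2=r.current_opening()
    t=fr(TC,TYAW,slot); r.move_ptp(P3(t,105),rot(np.pi/2+TYAW)); o3=r.current_opening()
    im=r.get_image("wrist"); save(im,f"held_{cav}_{int(r.current_clock())}")
    print(cav,"openings",np.round([o1,o2,o3],3),"df",fm.round(1),"t",r.current_clock())
    return o3
def padrel(slot,tip=23.5):
    t=fr(TC,TYAW,slot); r.move_straight(P3(t,tip),v=120); r.open_gripper(); r.move_straight(P3(t,105),v=250)
E
python3 - <<'E'
from h import *
o=padpick('sb',(-44,44))
if o>.15: padrel((-44,44))
print(r.current_clock())
save(r.get_image("wrist"),"aft_sb")
E
```

```text
sb openings [0.229 0.23  0.231] df [-0.6 -6.2 -6.1] t 22.7167
24.675
```

```bash
python3 -c "
import cv2,glob,numpy as np
f=sorted(glob.glob('pics/held_sb*.png'))[0:1]+['pics/aft_sb.png']
f[0]=[x for x in glob.glob('pics/held_sb*') if x!='pics/held_sb_9.png'][0]
cv2.imwrite('pics/m1.png',cv2.resize(np.hstack([cv2.imread(x) for x in f]),(800,300)))"
```

```text
(no output)
```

View pics/m1.png

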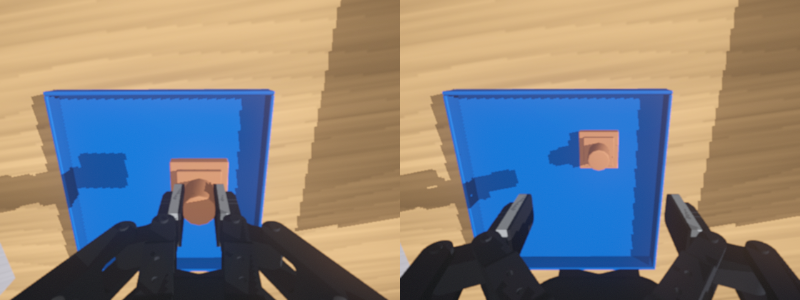

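The first pad is in the tray. The right half of the picture shows it upright at (598,150), with opening 0.23 ≈ 22 mm while held. On to the other three.

```bash
sed -i 's/print(cav,"openings"/print("f0",f0.round(1)); print(cav,"openings"/' h.py
python3 - <<'E'
from h import *
for c,s in (('ra',(44,44)),('sa',(44,-44)),('rb',(-44,-44))):
    o=padpick(c,s)
    if o<.15: print("lost"); break
    padrel(s); print(r.current_opening())
print(r.current_clock())
r.move_ptp([400,60,290],rot(-np.pi/2+YAW)); 
r.move_ptp([485,-8,290],rot(-np.pi/2)); 
import pickle
im=r.get_image("wrist"); save(im,"w_mould2"); pickle.dump(im,open("w_mould2.pkl","wb"))
save(r.get_image("top"),"top2",(120,130,450,330),2.4)
E
```

```text
f0 [-0.9  6.   4.9]
ra openings [0.232 0.23  0.231] df [ 0.4 -6.5 -5.9] t 29.7167
1.0013053765257527
f0 [-1.4  6.8  6. ]
sa openings [0.233 0.232 0.234] df [ 1.5 -7.8 -6.5] t 36.8583
0.998631354084847
f0 [0.  6.5 6.6]
rb openings [0.229 0.231 0.234] df [ 0.3 -6.4 -7.6] t 43.725
1.0002699479301045
45.675
```

View pics/w_mould2.png

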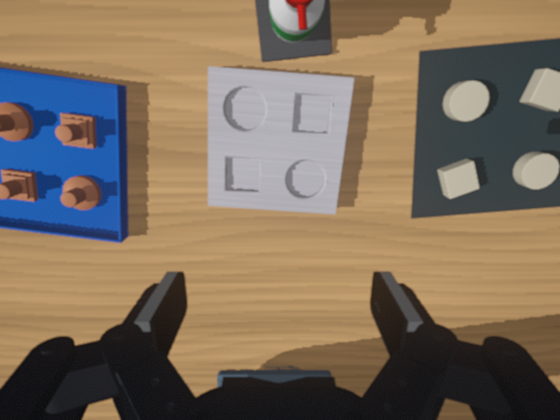

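View pics/top2.png

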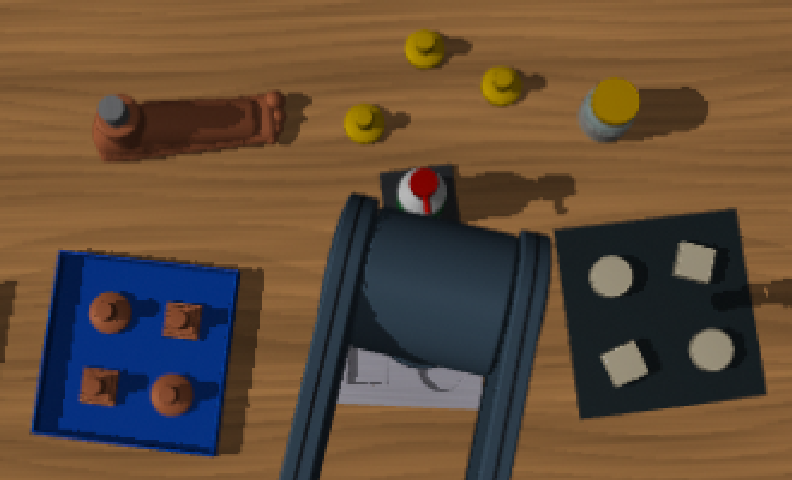

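All four pads stand in the tray, at top-crop (110,312), (182,320), (100,386) and (172,395). The mould cavities are empty at wrist px (245,108), (315,114), (243,174) and (307,180). Next I locate the red cap with a second ray from the wrist camera.

Run:
```python
from h import *
r.move_ptp([590,-26,300],rot(-np.pi/2)); im=r.get_image("wrist"); save(im,"w_noz")
H,S,V=hsvc(im); red=((H<8)|(H>172))&(S>180)&(V>70); red[270:]=0
for c in blobs(red,30):
    d=cv2.distanceTransform(cv2.drawContours(np.zeros(H.shape,np.uint8),[c],-1,1,-1),cv2.DIST_L2,5); u=np.unravel_index(d.argmax(),d.shape)
    print(cen(c),cv2.contourArea(c),u[::-1],d.max(),p2w(im,[[u[1],u[0]]],140)[0].round(1))
```

```text
[280.1867117117117, 113.69009009009008] 740.0 (np.int64(280), np.int64(111)) 14.581398 [660.5 -27.9 140. ]
```

View pics/w_noz.png

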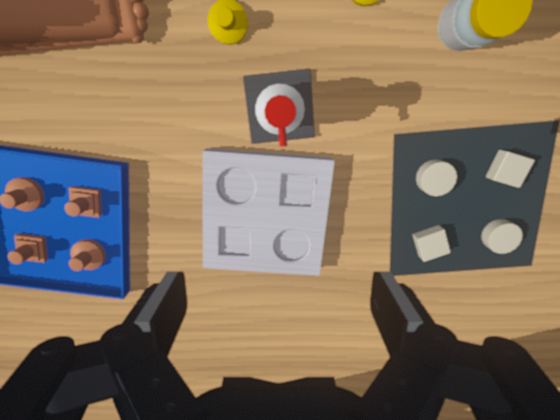

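The wrist view shows the red cap centred at (280,111), radius 14.6 px ≈ 16 mm as stated. That gives (660.5,-27.9), against (659.8,-26.0) from the top camera, so they agree. Pressing now.

Run:
```python
from h import *
p=np.array([660.2,-27.]); r.gripper_close(40)
r.move_ptp(P3(p,180),rot(np.pi/2)); r.move_straight(P3(p,146),v=120)
f0=np.array(r.current_force())
h1=r.move_straight(P3(p,125),v=15,until_force=3); z1=r.current_position()[2]+OFF
h2=r.move_straight(P3(p,122),v=12,until_force=13); z2=r.current_position()[2]+OFF; f2=np.array(r.current_force())-f0
print(h1,z1,h2,z2,f2)
r.dwell(0.3); print(np.array(r.current_force())-f0)
im=r.get_image("scene"); save(im,"press",(200,150,360,270),4)
r.move_straight(P3(p,175),v=100); r.dwell(0.3); save(r.get_image("scene"),"press2",(200,150,360,270),4); print(r.current_clock())
```

```text
True 137.0163348298628 True 132.16378482489804 [-1.82557429  0.89713528  7.40425132]
[-1.77112298 -0.25724193  7.55724798]
55.6
```

View pics/press.png

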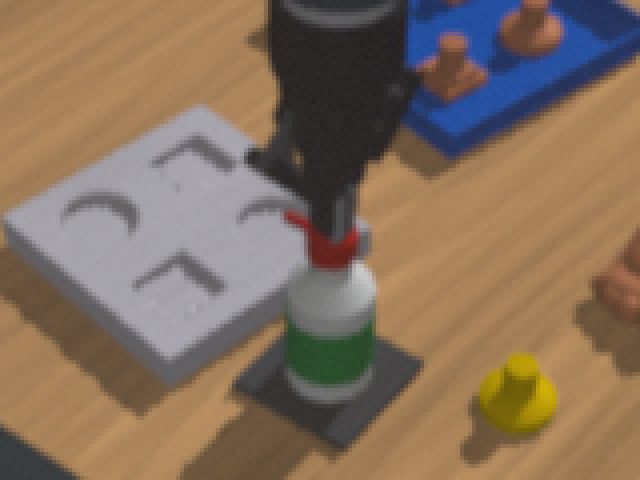

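View pics/press2.png

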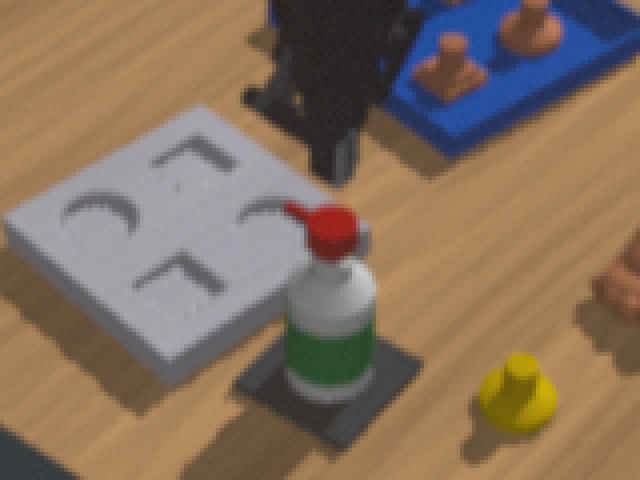

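The cap went down and came back up, but the held force was 7.5 N, just under the 8 N for fully down. I'll press once more, firmly into the stop, to be certain.

Run:
```python
from h import *
p=np.array([660.2,-27.])
r.move_straight(P3(p,142),v=120)
f0=np.array(r.current_force())
for z in (131.5,130.5,129.5,128.5,127.5,126.5):
    h=r.move_straight(P3(p,z),v=15,until_force=25); r.dwell(.1); f=np.array(r.current_force())-f0
    print(z,h,(r.current_position()[2]+OFF).round(2),f.round(1))
    if h or f[2]>16: break
r.dwell(.2); save(r.get_image("scene"),"press3",(200,150,360,270),4)
r.move_straight(P3(p,175),v=100); r.dwell(0.3); save(r.get_image("scene"),"press4",(200,150,360,270),4); print(r.current_clock())
```

```text
131.5 False 132.65 [-1.1  0.1  6.6]
130.5 False 131.83 [-0.6  0.2  7.5]
129.5 False 131.68 [-3.2  0.  11.1]
128.5 False 131.64 [-4.6  1.1 15.7]
127.5 False 131.58 [-5.9  1.4 20.6]
59.6
```

```bash
python3 -c "
import cv2,numpy as np
cv2.imwrite('pics/m2.png',cv2.resize(np.hstack([cv2.imread('pics/press3.png'),cv2.imread('pics/press4.png')]),(800,300)))"
```

```text
(no output)
```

View pics/m2.png

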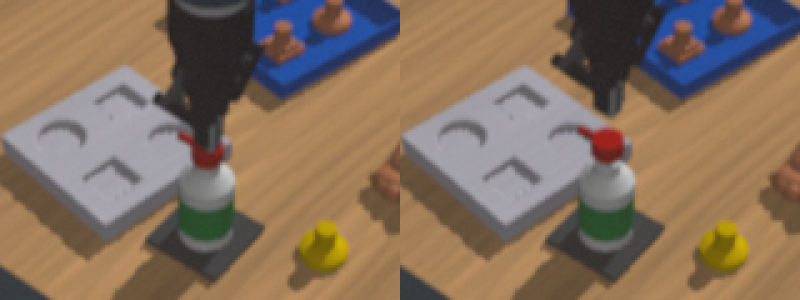

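The cap is now at a hard stop: z is constant at 131.6 while the force rises to 20.6 N. It came back up after release, and the mould was empty throughout. Next I view the mould and mat from the opposite tool orientation to cancel wrist-camera bias.

Run:
```python
from h import *
import pickle
r.open_gripper()
r.move_ptp([535,-8,290],rot(np.pi/2)); im=r.get_image("wrist"); save(im,"w_mould3"); pickle.dump(im,open("w_mould3.pkl","wb"))
r.move_ptp([535,-310,290],rot(np.pi/2)); im2=r.get_image("wrist"); save(im2,"w_mat3"); pickle.dump(im2,open("w_mat3.pkl","wb"))
for n in ("w_mould2","w_mould3"):
    i=pickle.load(open(n+".pkl","rb")); H,S,V=hsvc(i)
    m=(S<60)&(V>100)
    m[:60]=0; m[255:]=0; m[:,:150]=0; m[:,395:]=0
    c=cv2.convexHull(max(blobs(m,2000),key=cv2.contourArea))
    W=p2w(i,c.reshape(-1,2),26)[:,:2].astype(np.float32); print(n,cv2.minAreaRect(W)); q=cv2.approxPolyDP(c,6,True).reshape(-1,2); Q=p2w(i,q,26); print(q.tolist(),Q.mean(0).round(1),[np.degrees(np.arctan2(*(Q[k]-Q[k-1])[1::-1])).round(1) for k in range(4)])
for n in ("w_mat1","w_mat3"):
  i=pickle.load(open(n+".pkl","rb"))
  for c,P in blanks(i): (a,b),s,an=cv2.minAreaRect(P); M=cv2.moments(P); print(n,np.round(c,0),np.round([a,b,*s,an],1),np.round([M['m10']/M['m00'],M['m01']/M['m00']],1),cv2.contourArea(P))
print(r.current_clock())
```

```text
w_mould2 ((506.54217529296875, -8.095245361328125), (183.04624938964844, 182.8199005126953), 85.89015197753906)
[[209, 67], [355, 79], [336, 214], [209, 206]] [506.6  -8.2  26. ] [np.float64(-4.0), np.float64(-94.3), np.float64(175.8), np.float64(86.2)]
w_mould3 ((509.516357421875, -5.2133026123046875), (182.94329833984375, 182.29783630371094), 85.89185333251953)
[[215, 62], [360, 75], [340, 211], [212, 201]] [509.   -4.7  26. ] [np.float64(175.1), np.float64(85.3), np.float64(-4.4), np.float64(-94.6)]
w_mat1 [249. 184.] [ 458.2 -263.9   45.8   44.7   21.9] [ 458.3 -264.2] 1916.727595129516
w_mat1 [325. 176.] [ 4.699e+02 -3.705e+02  5.110e+01  5.190e+01  1.000e-01] [ 470.5 -370.2] 2111.7446317155845
w_mat1 [240. 106.] [ 562.2 -254.9   51.1   50.3   44.6] [ 562.1 -254.7] 2002.143615521025
w_mat1 [320.  95.] [ 575.8 -357.7   44.7   43.7   73.8] [ 575.8 -357.8] 1854.306210312061
w_mat3 [246. 190.] [ 577.1 -354.8   44.1   47.4   74. ] [ 577.1 -354.9] 1959.986358039081
w_mat3 [320. 181.] [ 564.2 -251.3   51.8   50.3    1.5] [ 564.3 -251.9] 2055.508257330861
w_mat3 [234. 112.] [ 471.8 -367.7   50.4   51.8   43.5] [ 472.2 -367.6] 2037.3175762007013
w_mat3 [316. 103.] [ 460.2 -261.2   43.5   44.    22.2] [ 460.2 -261.3] 1810.4090980172623
62.4167
```

View pics/w_mould3.png

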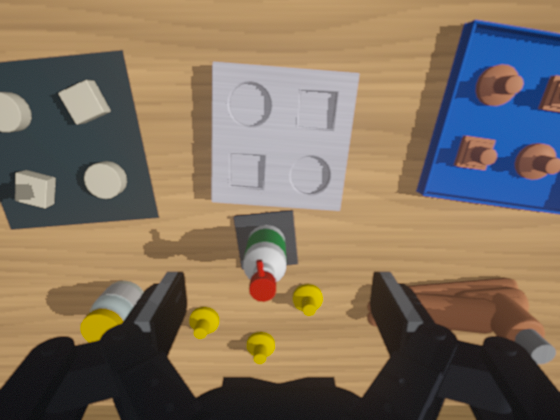

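View pics/w_mat3.png

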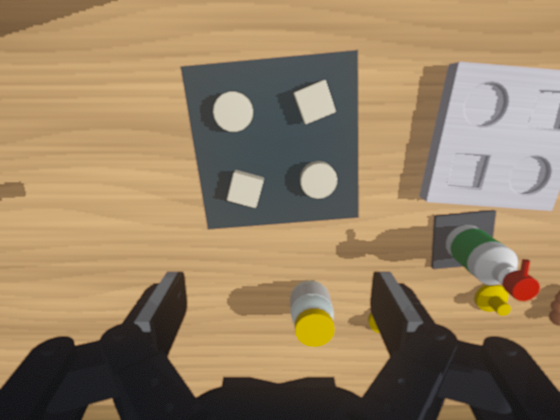

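The two wrist orientations differ by about 3 mm, so the averages are the best estimate: mould centre (508.0,-6.4), which also agrees with the +y wall force seen on the pads, and yaw ≈ -4.2°. The blanks still stand at px (246,190), (320,181), (234,112) and (316,103). Loading the squares first.

```bash
cat >> h.py <<'E'
MC=np.array([508.0,-6.4]); YAW=np.deg2rad(-4.2)
def lookmat(tag):
    r.move_ptp([535,-310,290],rot(np.pi/2)); im=r.get_image("wrist"); save(im,tag)
    out=[]
    for c,P in blanks(im):
        (a,b),s,an=cv2.minAreaRect(P); A=cv2.contourArea(P)
        if b>-150 or not 1500<A<2400: continue
        M=cv2.moments(P); fill=A/(s[0]*s[1])
        out.append(dict(c=np.array([M['m10']/M['m00']-1.0,M['m01']/M['m00']-1.3]),ang=an,fill=fill,A=A,px=c,s=s))
    for o in out: print(np.round(o['px']),o['c'].round(1),round(o['ang'],1),"fill %.2f"%o['fill'],np.round(o['s'],1))
    return out
def pickblank(p,phi,tip):
    r.open_gripper(); r.move_ptp(P3(p,90),rot(phi)); r.move_straight(P3(p,tip),v=150)
    f0=np.array(r.current_force()); r.gripper_close(60); o1=r.current_opening(); f1=np.array(r.current_force())-f0
    r.move_straight(P3(p,90),v=180); print("pick opening",round(o1,3),round(r.current_opening(),3),"df",f1.round(1))
    return o1
def insert(cav,phi,tip,off=(0,0)):
    q=fr(MC,YAW,CAV[cav])+np.array(off)
    r.move_ptp(P3(q,90),rot(phi)); print("over opening",round(r.current_opening(),3)); save(r.get_image("wrist"),f"over_{cav}_{int(r.current_clock())}")
    r.move_straight(P3(q,tip+18+10),v=120); f0=np.array(r.current_force())
    h=r.move_straight(P3(q,tip+18-2),v=20,until_force=5)
    p=np.array(r.current_position()); f=np.array(r.current_force())-f0
    print("insert",cav,h,"tip above home",round(p[2]+OFF-tip-18,2),"f",f.round(1),"t",r.current_clock())
    return p[2]+OFF-tip-18
E
python3 - <<'E'
from h import *
b=lookmat("mat_a")
s=[o for o in b if np.linalg.norm(o['c']-[459,-262.6])<60 ][0]
phi=np.deg2rad(s['ang']%90+90); 
pickblank(s['c'],phi,7)
insert('sb',np.pi/2+YAW,7)
E
ls -t pics | head -3
```

```text
[246. 189.] [ 576.1 -356.2] 74.0 fill 0.94 [44.3 47.4]
[320. 181.] [ 563.2 -253.3] 1.5 fill 0.79 [51.9 50.4]
[234. 112.] [ 471.3 -368.9] 0.1 fill 0.79 [50.1 51.3]
[316. 102.] [ 459.3 -262.6] 22.3 fill 0.94 [43.6 44. ]
pick opening 0.472 0.473 df [-0.6  1.   6.4]
over opening 0.469
insert sb True tip above home 1.13 f [-0.5 -0.4  7.4] t 67.9833
over_sb_66.png
mat_a.png
w_mat3.png
```

Run:
```python
from h import *
im=r.get_image("wrist"); a=im["pixels"][:,:,::-1]; s=r.get_image("scene")["pixels"][130:250,180:340,::-1]
cv2.imwrite("pics/ins1.png",np.hstack([cv2.resize(a,(400,300)),cv2.resize(s,(400,300),interpolation=0)]))
```

```text
(no output)
```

View pics/ins1.png

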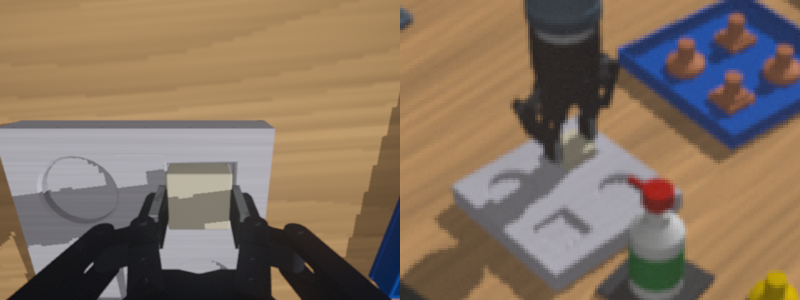

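The blank looks aligned within the square cavity at (200,195) of the left view. I'll release it and check its height with a shut-finger touch.

```bash
cat >> h.py <<'E'
def relcheck(cav,phi=np.pi/2,press=8):
    r.open_gripper(); p=r.current_position(); r.move_straight([p[0],p[1],p[2]+60],v=200)
    q=fr(MC,YAW,CAV[cav]); save(r.get_image("wrist"),f"rel_{cav}_{int(r.current_clock())}")
    r.gripper_close(40); r.move_straight(P3(q,50),v=150)
    h=r.move_straight(P3(q,32),v=20,until_force=press); z=r.current_position()[2]+OFF
    r.dwell(.1); print("top touch",cav,h,round(z,2),"(home 38) t",r.current_clock()); r.move_straight(P3(q,90),v=200)
    return z
E
python3 - <<'E'
from h import *
relcheck('sb')
E
ls -t pics|head -1
```

```text
top touch sb True 37.74 (home 38) t 70.9917
rel_sb_69.png
```

```bash
cp $(ls -t pics/rel_sb*|head -1) pics/relv.png
```

```text
(no output)
```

View pics/relv.png

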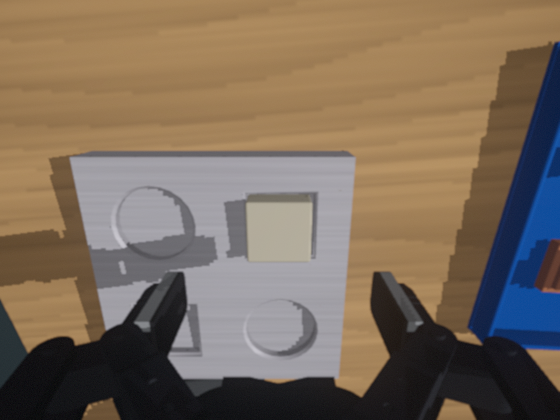

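Home: the touch on top reads 37.7 (38 expected), and the blank sits flat in its cavity at (280,228). Next is the second square.

```bash
python3 - <<'E'
from h import *
b=lookmat("mat_b")
s=max(b,key=lambda o:o['fill'])
a=s['ang']%90; phi=np.deg2rad(a if a>45 else a+90)
if s['fill']>.87:
    pickblank(s['c'],phi,7)
    h=insert('sa',np.pi/2+YAW,7)
    if h<2.0: relcheck('sa')
E
cp $(ls -t pics/rel_sa* pics/over_sa* |head -1) pics/relv2.png
```

```text
[246. 190.] [ 575.9 -356.1] 74.3 fill 0.94 [44.5 47.7]
[319. 182.] [ 563.1 -253.4] 46.4 fill 0.79 [51.1 51.9]
[233. 113.] [ 471.4 -368.9] 0.1 fill 0.78 [50.  52.3]
pick opening 0.469 0.469 df [-1.1  0.8  4.6]
over opening 0.474
insert sa True tip above home 1.28 f [-1.9 -0.2  5.2] t 78.8083
top touch sa True 37.77 (home 38) t 81.725
```

View pics/relv2.png

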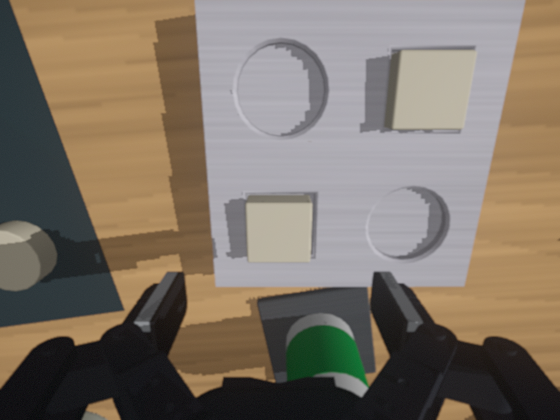

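Both squares are home, at (280,229) and (435,90), with the second touch at 37.8. Now the rounds, with the jaws set diagonally to clear the squares.

```bash
python3 - <<'E'
from h import *
b=lookmat("mat_c")
s=max(b,key=lambda o:o['c'][1]); phi=np.deg2rad(45)+YAW
pickblank(s['c'],phi,6)
h=insert('ra',phi,6)
if h<2.5: relcheck('ra')
E
cp $(ls -t pics/rel_ra* pics/over_ra* |head -1) pics/relv3.png
```

```text
[319. 182.] [ 563.1 -253.4] 46.4 fill 0.77 [52.  51.9]
[233. 113.] [ 471.3 -368.9] 43.5 fill 0.77 [51.1 51.8]
pick opening 0.553 0.555 df [-0.5  0.2  5.9]
over opening 0.553
insert ra True tip above home 1.68 f [-1.3  1.   4.5] t 89.2083
top touch ra True 37.78 (home 38) t 92.0667
```

View pics/relv3.png

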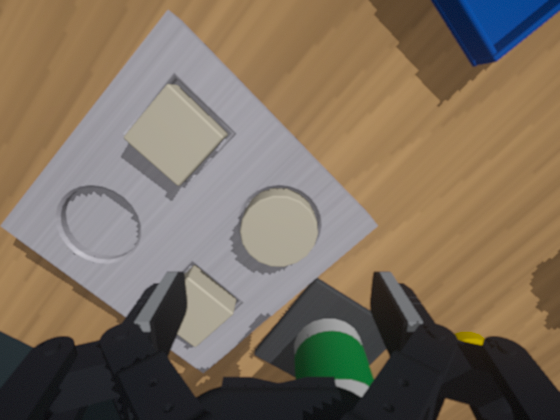

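The first round is home: touch at 37.8, and it shows at (279,227) inside its cavity. Now the last blank.

```bash
python3 - <<'E'
from h import *
b=lookmat("mat_d")
s=b[0]; phi=np.deg2rad(45)+YAW
pickblank(s['c'],phi,6)
h=insert('rb',phi,6)
if h<2.5: relcheck('rb')
E
cp $(ls -t pics/rel_rb* pics/over_rb* |head -1) pics/relv4.png
```

```text
[234. 113.] [ 471.3 -368.9] 44.1 fill 0.79 [50.4 51.7]
pick opening 0.556 0.553 df [-1.4  2.2  7.3]
over opening 0.556
insert rb True tip above home 1.65 f [-0.5  0.1  4.9] t 99.9167
top touch rb True 37.75 (home 38) t 102.775
```

View pics/relv4.png

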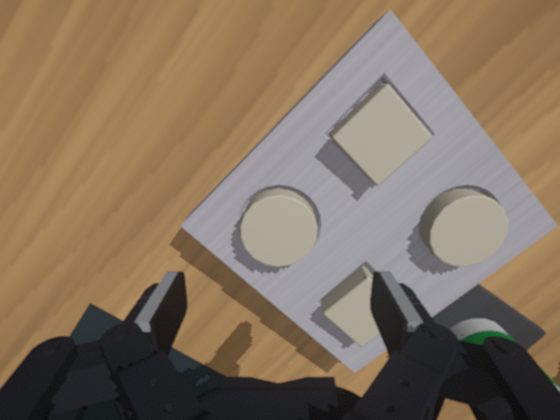

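Now a final overall check with the arm moved away.

Run:
```python
from h import *
r.move_ptp([430,-10,250],rot(np.pi/2)); r.goto_joints([1.081,0.259,1.535,0,1.348,-0.203]); r.dwell(.3)
save(r.get_image("top"),"fin_top",(120,130,450,330),2.4); save(r.get_image("scene"),"fin_scene"); print(r.current_clock())
```

```text
106.55
```

View pics/fin_top.png

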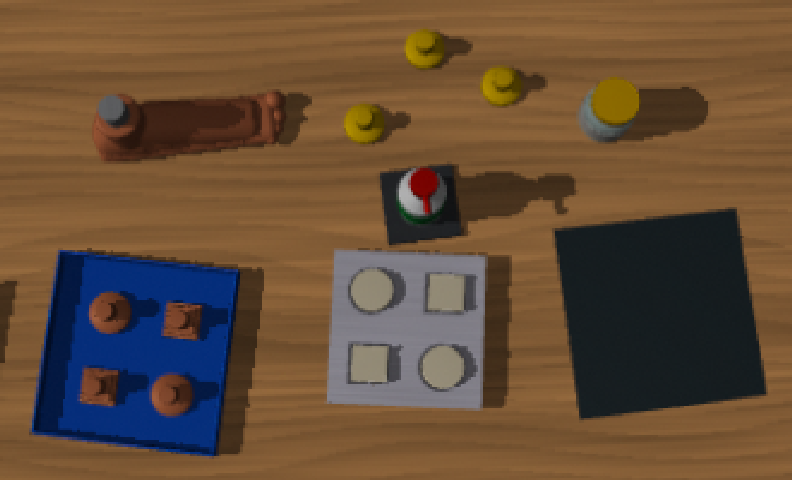

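View pics/fin_scene.png

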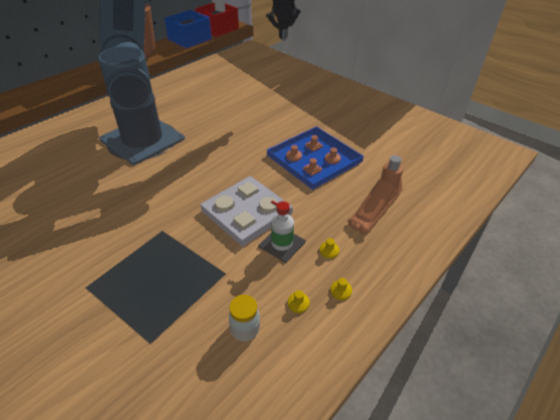

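The top view shows the pads in the tray, the blanks in cavities of their own outline and the mat empty. The cap at (424,183) is up, and the jar, foot and yellow pieces are where they started. Handing in.

Run:
```python
from h import *
r.close_job(); print(r.current_clock())
```

```text
the job is handed in; nothing more can be done
the job is handed in; nothing more can be done
```

I moved all four cast pads into the blue tray, pressed the red cap while the mould was empty, and loaded all four cream blanks. I handed the job in at about 107 s of the 210 s allowed.

**Last checks:**
- **Blanks:** a light touch on top of each read 37.7–37.8 mm, against 38 mm expected when fully home.
- **Final pictures:** the pads are upright in the tray, the mat is empty and the cap is up. The jar, the foot and the yellow look-alikes had not moved.

**What failed or disagreed:**
- **First pad grasp:** it closed on nothing, because the real fingertips sit about 24.5 mm behind the reported tool point. I measured this by touching the mould plate and corrected for it. That touch and the missed grasp disturbed nothing visible.
- **Wrist camera:** its two opposite orientations disagreed by about 3 mm, so I used the average.
- **First cap press:** it held only 7.5 N, just under the 8 N needed for fully down. I pressed again to a hard stop at 20.6 N, so the cap was pressed twice.

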